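Snap the cavity insert into the sprung pocket of a mould half

TASK

Slide the black insert along the ledge of the mould half, over the raised lip and against the sprung brass keeper until its near end drops behind the lip, without ramming the delicate keeper on to its stop (about 12 N at most). Then press the insert down gently, by no more than about 30 N, so that it lies flat and fully home in the pocket. Do not lift it out of its guides, and leave the other things as they are.

Things in the scene. Friction and masses are not known exactly. Their poses are not given: they have to be found in the camera images.
- mould: Fixed aluminium mould half on the table, base plate 215 x 135 x 20 mm. z is up, x is the sliding direction from ledge to pocket. Origin: on the table top, straight below the pocket-side edge of the lip, mid-channel. Two dark guides 12 mm wide, tops 38 mm above the table, run from x = -105 to 80 mm and leave a channel 54 mm wide, open at its -x end. A bare apron lies at y = 39 to 87 mm.
- ledge (a point): Centre of the flat ledge, 28 mm above the table; the ledge spans x = -105 to -18 mm of the mould frame, then a straight ramp rises to the lip. Axes as the mould's.
- lip (a point): Point on the lip's top at its pocket-side edge, mid-channel, 32 mm above the table. The lip's flat top spans x = -6 to 0 mm of the mould frame; beyond it is a vertical drop into the pocket. Axes as the mould's.
- pocket (a point): Point on the pocket's floor, 20 mm above the table, mid-channel, 35 mm beyond the lip's edge: the insert's origin lies here when it is home, its top then flush with the lip, the keeper pressing it back against the lip. Axes as the mould's.
- keeper: Brass keeper, 10 x 30 x 12.5 mm, that closes the pocket's far end. Origin: foot of the middle of its face, on the pocket floor, 67 mm beyond the lip's edge when free; axes as the mould's. It yields in mould +x against a spring: 2.5 N to start, 1.2 N more for each mm, hard stop after 5.2 mm (9 N). The blue housing behind it is 36 mm high.
- insert: Loose black plate with an orange line along its top, 70 (x) x 50 (y) x 12 mm thick, 0.1 to 0.2 kg. Origin: centre of its underside. Starts flat on the ledge in the channel, lengthwise. Over the lip it tips leading end down, its trailing end riding on the lip.
- insert_tail (a point): Middle of the lower edge of the insert's trailing (-x) end, 35 mm from its origin. It clears the lip only once the keeper has yielded about 4 mm (7.5 N plus sliding friction). Friction at keeper and pusher then tends to hold it up: nudge it down a few mm behind the lip before letting go, then press down on the top to seat it.
- collar: Small brass ring, 22 mm across, 12 mm high, standing on the mould's apron; leave alone. Origin: centre of underside.
- bolt: Steel bolt standing on its head on the mould's apron, 17 mm across, 35 mm high; leave alone. Origin: centre of underside.
- spanner: Open spanner lying on the table to the left; leave alone.
- screwdriver: Screwdriver lying on the table to the right; leave alone.
- cup: White plastic cup, 74 mm across, 95 mm high, on the left; leave alone.
- cover: Steel cover plate 130 x 120 x 10 mm with four holes on the right; leave alone.
- clamp: Green G-clamp lying flat on the right, about 140 x 60 mm; leave alone.
Not all that is in view belongs to the job. There is more than one size of the insert; the one meant has the size given above.

How it is judged:
By the outcome, as a careful person would: the job done as asked, in the order asked, and still so for the second after the job is handed in, with the robot touching nothing.
It also fails if it takes over 64 s, if anything falls off the work surface, if the arm or the gripper's body presses on something with over 40 N, if the wrist force passes 120 N, or if a joint passes its speed limit or range.

ROBOT

A 6-joint arm with a two-finger parallel gripper is mounted at the origin on the work surface. World frame = base frame: x ahead of the robot, y to its left, z up, the work surface at z = 0. Lengths are in m, angles in rad, forces in N, time in s.
With the tool pointing down it reaches from about 0.35 to 0.975 m from the base axis. Payload 4.9 kg.
Tool frame: the origin (TCP) lies between the finger pads; the fingertips stand 19 mm ahead of it and the grasp point (between the pads) is the TCP; z points along the fingers, y is the line along which they close (so a half turn about z gives the same grasp; the last joint's range is limited). The gripper opens to 85 mm and grips with 20 to 120 N. Pads are 22 mm wide; open, the fingers measure 114 mm over their backs; the gripper's body (76 mm by 85 mm) begins 54 mm behind the grasp point. The pads swing forward as they close: fully open they stand 13 mm farther back than shut.
Start: joints at [-1.275, 0.053, 1.613, -0, 1.476, -0.119], TCP at [0.252, -0.572, 0.25] pointing down, gripper open.
Joint ranges: [-3.01, 3.01], [-1.01, 2.22], [0.06, 2.58], [-1.02, 4.17], [0.09, 2.62], [-3.14, 3.14]. Speed limits (rad/s): [2.57, 2.57, 3.14, 3.14, 3.14, 3.14].

INTERFACE

Orientations are given as a rotation vector (axis times angle).
In Python, from station import ctrl gives the robot as it stands. The module is installed in compiled form; this text tells all that it offers.
- The arm moves only by the tool servo_tool, never from a script. Its argument "increments" is a list that holds one entry, the list of rows, each a list of 5 numbers: the finger opening in cm, from 0 to 8.54, then the shift along the tool's x, y, z in cm, then the turn about the tool's z in degrees. A call has 1 to 5 rows; each row is the pose to reach, as a shift and turn from the pose commanded when the call began, along the tool's axes at that moment; what a row does not reach only later rows make up. A row lasts 1/10 s, in which the tool goes at most 50 mm and 8.59 degrees, less where a joint would pass 70% of its speed; a pose out of reach is approached as far as the arm can. A call with a gripper value outside its range is refused whole. The fingers move at their own pace and stop on an object; "newtons" is the grip in N (left out, the last holds). Time passes only in rows, so rows that repeat a pose let the fingers close. It gives the time, the measured TCP pose, the force, the opening and the grip force at its end, in the units of the state.
- ctrl.get_obs(): the state, without advancing time (a new reading comes with each control period).
- ctrl.get_image(name): name is "scene" or "top" or "wrist"; returns a dict with "img" (480x640x3 uint8, red, green, blue), "fx", "fy", "cx", "cy" (pixels), "rvec" (rotation vector, rad) and "tvec" (3), from world to camera coordinates, as OpenCV has them; the wrist camera has in their place "mount" (4x4, takes a point from camera to tool coordinates, whose origin is the TCP and whose axes are the flange's). Camera axes: x right, y down, z forward; pixel columns grow to the right and rows downward; lengths in m; the calibration is good to about 2 mm. A picture is of the moment at which its call begins: read the wrist's pose just before it. There is no depth.
- ctrl.finish_job(): hands the job in; it is judged then, once.
The state is a dict: "t": time; "q": joint angles; "dq": joint speeds; "effort": joint torques, N m; "tool_pos": TCP position; "tool_rot": TCP orientation; "contact_force": force on the tool from outside, world axes, zero at the start; "wrist_torque": the same for the moment, N m; "opening": finger opening in m; "grip_force": force on a finger pad.
Only numpy, scipy, OpenCV 4.12 (cv2) and the standard library are available. Lean on these libraries where they do the work, as an engineer would, in place of code of your own. Each camera call takes 0.05 s, during which the arm holds its last target. There are 200 camera calls.

## Working session

There is one attempt and no reset: what is moved stays moved. The work goes in short steps, Python scripts to look and compute and a tool call to move; the robot and the scene stay as the last step left them, time stands still between calls to the robot, and variables do not carry over. Pictures are saved under pics/ and viewed, at most 10 in all, crops included, and the job is handed in when it is done.

Besides the shell and the picture viewer there is one more tool, called after "Request:" by a JSON object that holds its "api" and its "payload", one argument or row to a line. servo_tool: Moves the arm, as the interface text tells. Its arguments: {"type":"object","properties":{"increments":{"type":"array"},"newtons":{"type":"number"}},"required":["increments"]}

```bash
mkdir -p pics; python3 - <<'E'
from station import ctrl
import cv2,numpy as np,pickle
o=ctrl.get_obs();print({k:np.round(v,3) for k,v in o.items()})
for n in("scene","top"):
    im=ctrl.get_image(n);pickle.dump(im,open(f"{n}.pkl","wb"))
    cv2.imwrite(f"pics/{n}0.png",im["img"][:,:,::-1]);print(n,im["fx"],im["fy"],im["cx"],im["cy"],im["rvec"],im["tvec"])
E
```

```text
{'t': np.float64(0.0), 'q': array([-1.275,  0.053,  1.614,  0.   ,  1.476, -0.119]), 'dq': array([-0.   ,  0.002,  0.   ,  0.002,  0.001,  0.001]), 'effort': array([ 0.0000e+00, -3.9367e+01, -3.7018e+01, -0.0000e+00,  7.0000e-03,
        0.0000e+00]), 'tool_pos': array([ 0.252, -0.571,  0.249]), 'tool_rot': array([-3.072, -0.647,  0.   ]), 'contact_force': array([-0.658, -0.43 ,  0.624]), 'wrist_torque': array([0.061, 0.01 , 0.019]), 'grip_force': np.float64(0.0), 'opening': np.float64(0.086)}
scene 583.6623597163713 583.6623597163713 322.2490462099166 237.47871113150478 [ 1.6299655   2.06908015 -0.7489742 ] [ 0.15606544 -0.37603424  1.67388575]
top 503.78999789376536 503.78999789376536 314.7053659350147 238.8835262540002 [ 2.16935806 -2.17872213  0.07162226] [-0.02276002  0.53808754  1.14232618]
```

View pics/top0.png

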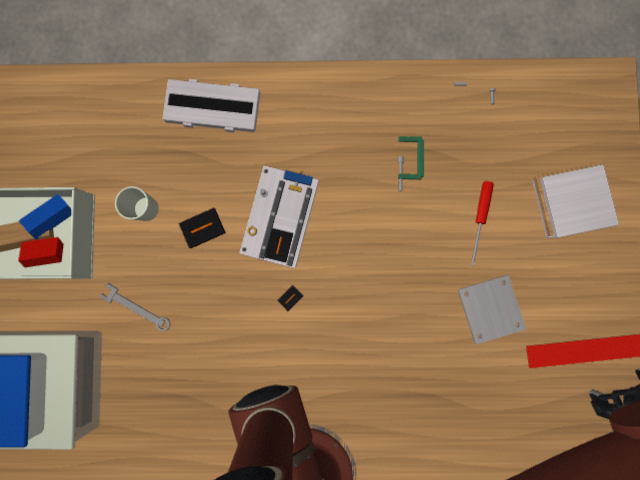

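View pics/scene0.png

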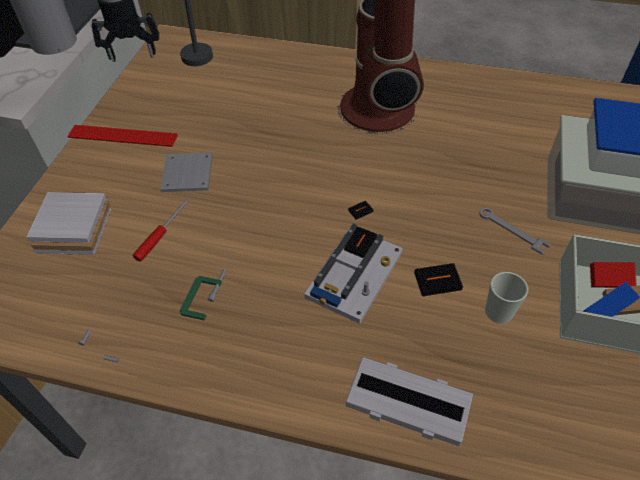

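Top view shows three black plates with an orange line: one in the mould channel at (280,244), a large one at (202,228) and a small one at (290,298). The one in the channel fits the description. Pocket and blue housing are at (298,178), collar at (252,231), bolt at (264,192). I'll crop it close and make a rough measurement.

```bash
cat >h.py <<'E'
import numpy as np,cv2,pickle
from scipy.spatial.transform import Rotation as R
def cam(im,obs=None):
    if "mount" in im:
        T=np.eye(4);T[:3,:3]=R.from_rotvec(obs["tool_rot"]).as_matrix();T[:3,3]=obs["tool_pos"]
        return T@im["mount"]
    T=np.eye(4);T[:3,:3]=R.from_rotvec(im["rvec"]).as_matrix();T[:3,3]=im["tvec"]
    return np.linalg.inv(T)
def ray(im,C,uv,z):
    uv=np.atleast_2d(uv).astype(float)
    d=np.c_[(uv[:,0]-im["cx"])/im["fx"],(uv[:,1]-im["cy"])/im["fy"],np.ones(len(uv))]@C[:3,:3].T
    return C[:3,3]+d*((z-C[2,3])/d[:,2])[:,None]
E
python3 - <<'E'
from h import *
im=pickle.load(open("top.pkl","rb"));C=cam(im);g=im["img"]
c=g[155:275,225:335];cv2.imwrite("pics/crop.png",cv2.resize(c[:,:,::-1],None,fx=5,fy=5,interpolation=cv2.INTER_CUBIC))
hsv=cv2.cvtColor(g,cv2.COLOR_RGB2HSV)
m=cv2.inRange(hsv,(5,150,120),(18,255,255));
roi=np.zeros_like(m);roi[215:270,262:300]=255;m&=roi
ys,xs=np.nonzero(m);p=ray(im,C,np.c_[xs,ys],0.04);c=p.mean(0);w,v=np.linalg.eigh(np.cov(p[:,:2].T))
print(len(xs),xs.mean(),ys.mean(),c,np.degrees(np.arctan2(v[1,1],v[0,1])))
print(ray(im,C,[[298,178],[280,244]],.04))
E
```

```text
27 278.25925925925924 244.85185185185185 [0.52329248 0.05755147 0.04      ] 166.1156295114642
[[0.67689209 0.01249433 0.04      ]
 [0.52520747 0.05359624 0.04      ]]
```

View pics/crop.png

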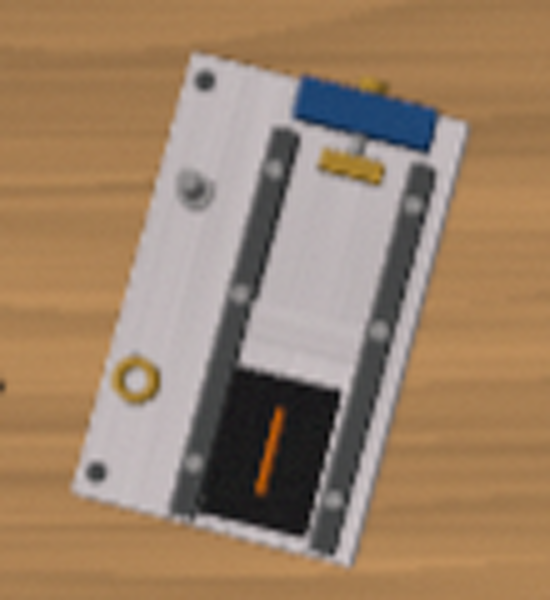

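The crop confirms the choice: a black plate with an orange line lying lengthwise between the dark guides, tail near the open end, with the brass keeper and blue housing ahead of it. I'm moving over behind the insert, gripper closed.

Request:
{"api": "servo_tool", "payload": {
  "increments": [
    [[0, 3.1, -3.3, 0, 0], [0, 6.2, -6.6, 0, 0], [0, 9.3, -9.9, 0, 0], [0, 12.4, -13.2, 0, 0], [0, 15.5, -16.5, 0, 0]]
  ],
  "newtons": 20
}}

```text
t: 0.6
tool_pos: [0.3273, -0.3566, 0.2497]
tool_rot: [-3.074, -0.646, 0.0]
contact_force: [0.5, 0.5, -0.0]
opening: 0.012
grip_force: 0.0
```

Request:
{"api": "servo_tool", "payload": {
  "increments": [
    [[0, 3.1, -3.3, 0, 0], [0, 6.2, -6.6, 0, 0], [0, 9.3, -9.9, 0, 0], [0, 12.4, -13.2, 0, 0], [0, 15.5, -16.5, 0, 0]]
  ]
}}

```text
t: 1.1
tool_pos: [0.4026, -0.1432, 0.25]
tool_rot: [-3.074, -0.646, -0.0]
contact_force: [1.4, -0.1, 0.6]
opening: -0.0001
grip_force: 0.0
```

Request:
{"api": "servo_tool", "payload": {
  "increments": [
    [[0, 3.1, -3.3, 0, 0], [0, 6.2, -6.6, 0, 0], [0, 9.3, -9.9, 0, 0], [0, 12.4, -13.2, 0, 0], [0, 15.5, -16.5, 0, 0]]
  ]
}}

```text
t: 1.6
tool_pos: [0.478, 0.0704, 0.25]
tool_rot: [3.074, 0.647, -0.0]
contact_force: [0.4, -0.2, 0.3]
opening: 0.0001
grip_force: 0.0
```

Request:
{"api": "servo_tool", "payload": {
  "increments": [
    [[0, 0, 0, 0, 8], [0, 0, 0, 0, 16], [0, 0, 0, 0, 24], [0, 0, 0, 0, 32], [0, 0, 0, 0, 38]]
  ]
}}

```text
t: 2.1
tool_pos: [0.4776, 0.0686, 0.2497]
tool_rot: [3.116, -0.396, -0.002]
contact_force: [0.3, 1.2, 0.2]
opening: -0.0002
grip_force: 0.0
```

Request:
{"api": "servo_tool", "payload": {
  "increments": [
    [[0, 0, 0, 0, 0], [0, 0, 0, 0, 0]]
  ]
}}

```text
t: 2.3
tool_pos: [0.4777, 0.0684, 0.2499]
tool_rot: [3.118, -0.386, -0.001]
contact_force: [-0.1, 0.7, 0.2]
opening: -0.0
grip_force: 0.0
```

```bash
python3 - <<'E'
from h import *
from station import ctrl
o=ctrl.get_obs();im=ctrl.get_image("wrist");pickle.dump((im,o),open("w1.pkl","wb"))
print(im["mount"],im["fx"],im["cx"],im["cy"],o["tool_rot"])
cv2.imwrite("pics/w1.png",im["img"][:,:,::-1])
E
```

```text
[[-4.98292725e-04 -9.55114148e-01 -2.96237601e-01  7.52739955e-02]
 [ 9.99999400e-01 -7.64771259e-04  7.83666298e-04  1.45632154e-03]
 [-9.75044771e-04 -2.96237033e-01  9.55113956e-01 -1.23350243e-01]
 [ 0.00000000e+00  0.00000000e+00  0.00000000e+00  1.00000000e+00]] 335.2411230079242 321.72325487036665 238.9168540268162 [ 3.11775437e+00 -3.85822574e-01 -9.63120517e-04]
```

View pics/w1.png

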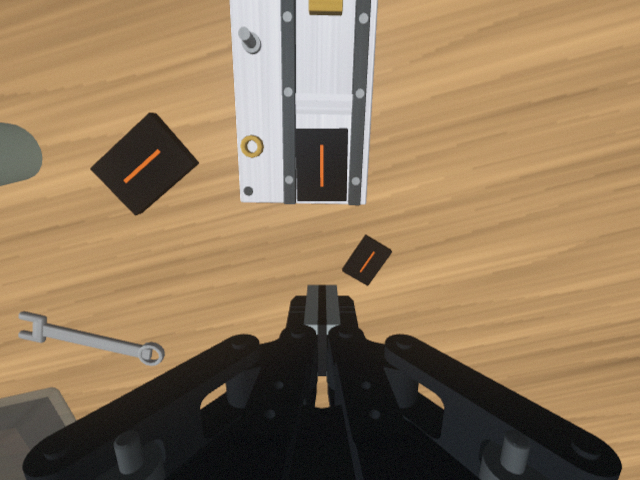

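Wrist view shows the insert at (322,165), guides at columns about 288 and 359, collar at (252,146), lip near rows 95–113, keeper at (325,5) and my closed fingers at (322,300). Next I measure the guide edges and the insert line and ends.

```bash
cat >meas.py <<'E'
from h import *
def meas(im,o):
    C=cam(im,o);g=im["img"];hsv=cv2.cvtColor(g,cv2.COLOR_RGB2HSV);V=hsv[:,:,2]
    ax=R.from_rotvec(o["tool_rot"]).as_matrix()
    m=cv2.inRange(hsv,(5,150,120),(18,255,255));m[:,:290]=0;m[:,355:]=0;m[130:,:]&=255;m[:100]=0;m[210:]=0
    ys,xs=np.nonzero(m);p=ray(im,C,np.c_[xs,ys],0.04)
    f=np.polyfit(p[:,0],p[:,1],1)
    print("orange",len(xs),p.mean(0),"ext",np.ptp(p@ax[:,0]),"ang",np.degrees(np.arctan(f[0])))
    return C,V,ax
E
python3 - <<'E'
from meas import *
im,o=pickle.load(open("w1.pkl","rb"));C,V,ax=meas(im,o)
print("toolx",np.degrees(np.arctan2(ax[1,0],ax[0,0])),"tilt",ax[:,2])
# guide columns
for r in (60,75,110,120): print(r,V[r,276:300],V[r,345:376])
for c in (305,310,335,340): print(c,"col",V[88:135,c]); print(V[190:212,c])
E
```

```text
orange 165 [0.52263902 0.05553192 0.04      ] ext 0.03919197547485381 ang -13.944508149578143
toolx -14.108994576765294 tilt [-6.15392867e-04  1.96905205e-05 -9.99999810e-01]
60 [228 227 227 220 221 155  99  92  89  91  94  97  94  96  91  93  93  93
  69  60 200 221 222 226] [219 220 219 216 217 217 218 217 134  77  87  90  88  89  88  93  88  88
  88  86  86  89 100 203 219 216 218 228 188 159 186]
75 [228 227 224 217 218 173 111  95  92  92  90  93  88  95  94  92  89  90
  76  59 197 220 222 222] [219 219 219 215 217 216 216 165  97  89  93  90  92  89  91  92  87  89
  86  85  86  78 203 218 217 216 226 191 164 194 196]
110 [226 227 227 225 219 222 139  96  96  90  91  94  92  92  88  90  92  91
  75 121 199 211 218 214] [215 215 216 215 215 220 187 112  89  88  89  90  89  87  88  87  81  83
  82  81 158 207 215 216 223 190 163 198 204 205 207]
120 [226 226 227 227 221 221 157 102  93  92  90  93  88  90  93  92  88  89
  75  94 212 229 228 225] [229 226 228 230 228 231 155  99  90  89  86  86  87  87  89  80  79  84
  86  92 201 215 213 216 209 164 178 186 189 188 189]
305 col
[... 456 characters left out ...]
54  52  53  51  47  51  46]
[ 45  43  42  48  44  44  46  42  45  42  52 174 219 208 196 195 197 199
 199 199 201 199]
335 col [226 223 223 223 225 224 226 227 227 227 226 226 222 218 219 215 217 218
 215 219 222 222 214 209 210 212 221 226 227 230 228 227 228 228 228 229
 229 228 228 229 158  46  45  47  49  45  46]
[ 42  43  40  44  46  43  42  39  47  40  46 171 215 190 192 205 208 206
 208 206 203 193]
340 col [218 215 217 217 219 218 224 226 227 225 226 226 222 216 218 221 216 217
 216 216 224 221 217 212 211 212 219 224 225 226 226 226 226 226 225 227
 226 226 225 197 114  45  47  49  47  47  47]
[ 42  41  41  41  46  45  41  40  43  44  44 173 218 194 194 206 208 206
 207 202 194 181]
```

```bash
python3 - <<'E'
from meas import *
im,o=pickle.load(open("w1.pkl","rb"));C,V,ax=meas(im,o)
a=np.radians(-14.0);ex=np.array([np.cos(a),np.sin(a),0]);ey=np.array([-ex[1],ex[0],0])
P=lambda u,v,z:(lambda p:(p@ex,p@ey))(ray(im,C,[[u,v]],z)[0])
print("tcp",o["tool_pos"]@ex,o["tool_pos"]@ey)
print("tail",P(322,200.8,.04),"head",P(322,128,.04))
for r in (113.7,110,99.7,92.5): print(r,[np.round(P(322,r,z)[0],4) for z in (.02,.028,.032)])
print("keeper bottom rows")
for r,c1,c2 in((60,281.4,353.2),(75,281.5,352.4),(110,282.4,351.8),(120,282.5,351.4)):
    print(P(c1,r,.038)[1],P(c2,r,.038)[1])
for r,c1,c2 in((60,295.4,367.8),(75,295.4,366.6),(110,295,365),(120,295.4,364.5)): print("r",P(c1,r,.038)[1],P(c2,r,.038)[1])
print(V[0:25,325],[np.round(P(325,13,z)[0],4) for z in(.02,.0325)])
print(V[160,285:365])
E
```

```text
orange 165 [0.52263902 0.05553192 0.04      ] ext 0.03919197547485381 ang -13.944508149578143
tcp 0.4469831333048192 0.1819773292519078
tail (np.float64(0.4588797864793413), np.float64(0.17989918557955617)) head (np.float64(0.5283820555469313), np.float64(0.17974941350145435))
113.7 [np.float64(0.5422), np.float64(0.5417), np.float64(0.5415)]
110 [np.float64(0.5456), np.float64(0.5451), np.float64(0.5448)]
99.7 [np.float64(0.555), np.float64(0.5543), np.float64(0.5539)]
92.5 [np.float64(0.5615), np.float64(0.5606), np.float64(0.5602)]
keeper bottom rows
0.21608371388676503 0.15159366384358494
0.2164593681010286 0.1520090535489388
0.2167487345254405 0.15183336244441814
0.2169827012744032 0.15199691125673662
r 0.20351120639691703 0.1384767295527182
r 0.20382599425124395 0.1390975143867392
r 0.20496501266792028 0.1394831980116644
r 0.20481767099211598 0.13963796855733623
[190 186 185 187 188 189 190 187 184 183 162 109  78  81  80 181 229 227
 229 227 227 227 227 227 227] [np.float64(0.6284), np.float64(0.6246)]
[ 89  90  91  90  88  82  84  87  85  74  84  57  45  46  51  48  46  46
  44  43  45  45  45  46  47  46  42  47  47  46  42  42  43  43  41 202
 223 224 127  54  44  43  41  47  46  44  43  47  43  45  44  46  41  42
  44  44  39  47  43  40  39  41 161 221 177 100  81  82  86  80  83  79
  80  76  79  81  81 123 205 220]
```

Request:
{"api": "servo_tool", "payload": {
  "increments": [
    [[0, -1.2, 0.3, 4, 0], [0, -1.2, 0.3, 8, 0], [0, -1.2, 0.3, 12, 0], [0, -1.2, 0.3, 16, 0], [0, -1.2, 0.3, 19.6, 0]]
  ]
}}

```text
t: 2.85
tool_pos: [0.465, 0.0685, 0.0525]
tool_rot: [3.118, -0.387, -0.001]
contact_force: [0.1, -0.2, -0.9]
opening: -0.0001
grip_force: 0.0
```

Request:
{"api": "servo_tool", "payload": {
  "increments": [
    [[0, 0, 0, 0, 0], [0, 0.2, 0, 0, 0], [0, 0.5, 0, 0, 0], [0, 0.8, 0, 0, 0], [0, 1.0, 0, 0, 0]]
  ]
}}

```text
t: 3.35
tool_pos: [0.4772, 0.0659, 0.0564]
tool_rot: [-3.117, 0.389, -0.006]
contact_force: [0.8, -0.6, 0.1]
opening: -0.0
grip_force: 0.0
```

Request:
{"api": "servo_tool", "payload": {
  "increments": [
    [[0, 0, 0, 0, 0], [0, 0, 0, 0, 0], [0, 0, 0, 0, 0]]
  ]
}}

```text
t: 3.65
tool_pos: [0.4752, 0.066, 0.0544]
tool_rot: [-3.117, 0.389, 0.0]
contact_force: [-0.3, -0.7, 0.1]
opening: -0.0
grip_force: 0.0
```

```bash
python3 - <<'E'
from h import *
from station import ctrl
o=ctrl.get_obs();im=ctrl.get_image("wrist");pickle.dump((im,o),open("w2.pkl","wb"))
print({k:np.round(o[k],4) for k in("tool_pos","tool_rot","contact_force")})
cv2.imwrite("pics/w2.png",im["img"][:,:,::-1])
E
```

```text
{'tool_pos': array([0.4752, 0.066 , 0.0544]), 'tool_rot': array([-3.1174,  0.389 ,  0.    ]), 'contact_force': array([-0.3435, -0.6655,  0.1342])}
```

View pics/w2.png

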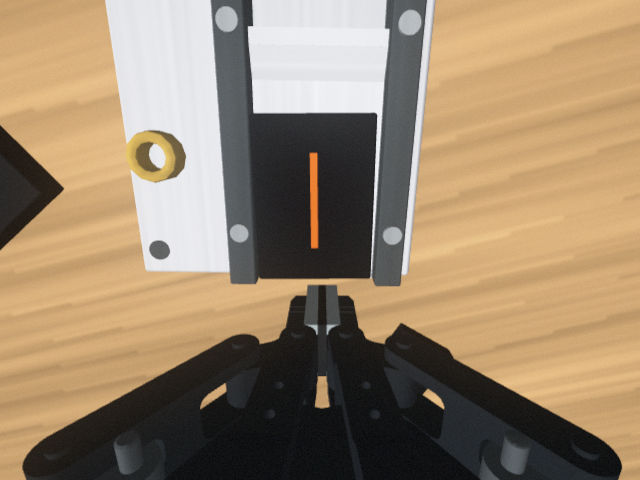

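Insert tail is at row 278, fingertips at row 285 (a gap of about 3 mm), and the insert is centred about 8 px left of the fingers. I re-centre and start pushing.

Request:
{"api": "servo_tool", "payload": {
  "increments": [
    [[0, 0.1, -0.2, 0, 0], [0, 0.3, -0.2, 0, 0], [0, 0.7, -0.2, 0, 0], [0, 1.1, -0.2, 0, 0], [0, 1.5, -0.2, 0, 0]]
  ]
}}

```text
t: 4.2
tool_pos: [0.4906, 0.0642, 0.0542]
tool_rot: [3.117, -0.389, -0.0]
contact_force: [-0.2, 0.4, 0.3]
opening: 0.0002
grip_force: 0.5
```

Request:
{"api": "servo_tool", "payload": {
  "increments": [
    [[0, 0.4, 0, 0, 0], [0, 0.8, 0, 0, 0], [0, 1.2, 0, 0, 0], [0, 1.6, 0, 0, 0], [0, 2.0, 0, 0, 0]]
  ]
}}

```text
t: 4.7
tool_pos: [0.5101, 0.0592, 0.0543]
tool_rot: [3.117, -0.389, 0.0]
contact_force: [-0.3, 0.5, -1.1]
opening: 0.0001
grip_force: 0.4
```

Request:
{"api": "servo_tool", "payload": {
  "increments": [
    [[0, 0.3, 0, 0, 0], [0, 0.6, 0, 0, 0], [0, 0.9, 0, 0, 0], [0, 1.2, 0, 0, 0], [0, 1.5, 0, 0, 0]]
  ]
}}

```text
t: 5.2
tool_pos: [0.5244, 0.0556, 0.0543]
tool_rot: [-3.117, 0.389, 0.0]
contact_force: [-1.2, 0.4, 0.5]
opening: -0.0001
grip_force: 0.5
```

Request:
{"api": "servo_tool", "payload": {
  "increments": [
    [[0, 0.3, 0, 0, 0], [0, 0.6, 0, 0, 0], [0, 0.9, 0, 0, 0], [0, 1.2, 0, 0, 0], [0, 1.5, 0, 0, 0]]
  ]
}}

```text
t: 5.7
tool_pos: [0.5389, 0.052, 0.0543]
tool_rot: [-3.117, 0.389, 0.0]
contact_force: [-1.5, 0.9, 0.3]
opening: -0.0002
grip_force: 0.9
```

Request:
{"api": "servo_tool", "payload": {
  "increments": [
    [[0, 0.3, 0, 0, 0], [0, 0.6, 0, 0, 0], [0, 0.9, 0, 0, 0], [0, 1.2, 0, 0, 0], [0, 1.2, 0, 0, 0]]
  ]
}}

```text
t: 6.2
tool_pos: [0.5508, 0.049, 0.0545]
tool_rot: [3.117, -0.389, 0.0]
contact_force: [-2.4, 1.5, 1.4]
opening: -0.0001
grip_force: 1.2
```

```bash
python3 - <<'E'
from h import *
from station import ctrl
o=ctrl.get_obs();im=ctrl.get_image("wrist");pickle.dump((im,o),open("w3.pkl","wb"))
p=o["tool_pos"];print(p,p[0]*.9703-p[1]*.2419,o["contact_force"])
s=ctrl.get_image("scene")["img"][210:330,290:420]
a=cv2.resize(s,(480,443),interpolation=cv2.INTER_CUBIC);b=im["img"][0:330,180:500]
b=cv2.resize(b,(320,330));c=np.zeros((443,800,3),np.uint8);c[:,:480]=a;c[:330,480:]=b
cv2.imwrite("pics/w3.png",c[:,:,::-1])
E
```

```text
[0.55078434 0.04896499 0.05450424] 0.5225814086734343 [-2.38032244  1.47218509  1.44341521]
```

View pics/w3.png

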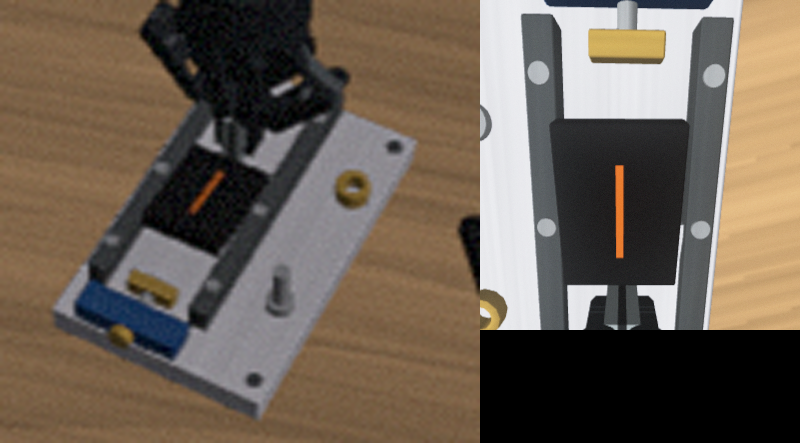

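The insert is at about tail x ≈ −26 mm. Its head looks wider than when flat, so it is still nose-up, with the tail held down by friction at the pusher. I back off a few mm so it can tip.

Request:
{"api": "servo_tool", "payload": {
  "increments": [
    [[0, -0.2, 0, 0, 0], [0, -0.5, 0, 0, 0], [0, -0.6, 0, 0, 0], [0, -0.6, 0, 0, 0], [0, -0.6, 0, 0, 0]]
  ]
}}

```text
t: 6.8
tool_pos: [0.5447, 0.0505, 0.0544]
tool_rot: [3.117, -0.389, 0.001]
contact_force: [1.5, 0.8, 0.1]
opening: -0.0
grip_force: 0.0
```

```bash
cat >look.py <<'E'
from h import *
from station import ctrl
import sys
n=sys.argv[1]
o=ctrl.get_obs();im=ctrl.get_image("wrist");pickle.dump((im,o),open(n+".pkl","wb"))
p=o["tool_pos"];print("s",p[0]*.9703-p[1]*.2419-.560,"y",p[0]*.2419+p[1]*.9703,"z",p[2],o["contact_force"])
g=im["img"];hsv=cv2.cvtColor(g,cv2.COLOR_RGB2HSV)
m=cv2.inRange(hsv,(5,170,120),(14,255,255));m[:,:280]=0;m[:,360:]=0
ys,xs=np.nonzero(m);print("orange rows",ys.min(),ys.max(),"col",xs.mean())
V=hsv[:,:,2]<65
rows=np.nonzero(V[:300,290:345].mean(1)>.6)[0];print("black rows",rows.min(),rows.max())
for r in(rows.min()+5,270): 
    c=np.nonzero(V[r,230:400])[0]+230;print("row",r,"cols",c.min(),c.max())
cv2.imwrite(f"pics/{n}.png",g[0:330,180:500,::-1])
E
python3 look.py w4
```

```text
s -0.04372512544631324 y 0.18073827679120927 z 0.05438466579717669 [1.5424395 0.8298349 0.1365997]
orange rows 133 232 col 319.69510664993726
black rows 98 267
row 103 cols 256 381
row 270 cols 263 265
```

View pics/w4.png

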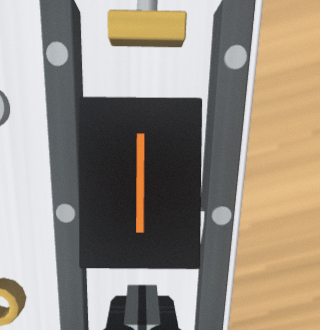

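It has tipped: the plate is now almost the same width at both ends, so the head is down, with its tail at row 267 and the keeper ahead. Pushing on.

Request:
{"api": "servo_tool", "payload": {
  "increments": [
    [[0, 0.3, 0, 0, 0], [0, 0.6, 0, 0, 0], [0, 0.9, 0, 0, 0], [0, 1.2, 0, 0, 0], [0, 1.5, 0, 0, 0]]
  ]
}}

```text
t: 7.35
tool_pos: [0.5592, 0.0468, 0.0541]
tool_rot: [-3.117, 0.389, 0.001]
contact_force: [-0.6, 0.7, 0.2]
opening: 0.0003
grip_force: 0.4
```

Request:
{"api": "servo_tool", "payload": {
  "increments": [
    [[0, 0.2, 0, 0, 0], [0, 0.4, 0, 0, 0], [0, 0.6, 0, 0, 0], [0, 0.8, 0, 0, 0], [0, 0.8, 0, 0, 0]]
  ]
}}

```text
t: 7.85
tool_pos: [0.5672, 0.0448, 0.0544]
tool_rot: [-3.117, 0.389, -0.001]
contact_force: [-0.1, 0.6, 0.3]
opening: -0.0001
grip_force: 0.0
```

```bash
python3 look.py w5
```

```text
s -0.020431003900688194 y 0.18064534667100318 z 0.054438395900938887 [-0.06276903  0.60854528  0.25229885]
orange rows 158 253 col 320.4954367666232
black rows 123 286
row 128 cols 258 380
row 270 cols 263 377
```

View pics/w5.png

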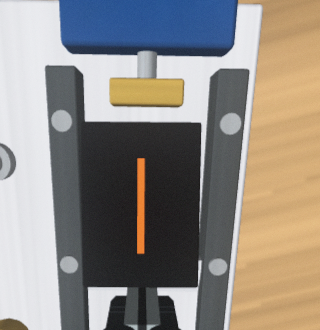

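The insert lies head-down with its head at row 122. The keeper's near edge is at row 105, a gap of about 7 mm. I raise the pusher slightly and creep forward, watching the force.

Request:
{"api": "servo_tool", "payload": {
  "increments": [
    [[0, 0, 0, -0.25, 0], [0, 0.1, 0, -0.25, 0], [0, 0.2, 0, -0.25, 0], [0, 0.3, 0, -0.25, 0], [0, 0.4, 0, -0.25, 0]]
  ]
}}

```text
t: 8.4
tool_pos: [0.5707, 0.0439, 0.0568]
tool_rot: [-3.117, 0.389, 0.0]
contact_force: [-0.1, 1.1, 0.9]
opening: -0.0002
grip_force: 0.4
```

Request:
{"api": "servo_tool", "payload": {
  "increments": [
    [[0, 0.05, 0, 0, 0], [0, 0.1, 0, 0, 0], [0, 0.15, 0, 0, 0], [0, 0.2, 0, 0, 0], [0, 0.2, 0, 0, 0]]
  ]
}}

```text
t: 8.9
tool_pos: [0.5728, 0.0433, 0.0568]
tool_rot: [3.117, -0.389, 0.0]
contact_force: [-1.6, 0.1, -0.3]
opening: 0.0001
grip_force: 0.3
```

Request:
{"api": "servo_tool", "payload": {
  "increments": [
    [[0, 0.05, 0, 0, 0], [0, 0.1, 0, 0, 0], [0, 0.15, 0, 0, 0], [0, 0.15, 0, 0, 0], [0, 0.15, 0, 0, 0]]
  ]
}}

```text
t: 9.4
tool_pos: [0.574, 0.043, 0.0567]
tool_rot: [-3.117, 0.389, 0.001]
contact_force: [-0.9, 0.6, 0.1]
opening: 0.0
grip_force: 0.6
```

```bash
python3 look.py w6;python3 look.py w6
```

```text
s -0.013449938039477805 y 0.18062401140927056 z 0.05671956889502519 [-0.93744023  0.59146735  0.14871302]
orange rows 159 253 col 320.8740849194729
black rows 124 284
row 129 cols 259 379
row 270 cols 264 376
s -0.013439363599805798 y 0.1806292220796057 z 0.056734245686841135 [-0.85852241  0.22761465 -1.07797186]
orange rows 159 253 col 320.8388969521045
black rows 124 284
row 129 cols 259 379
row 270 cols 264 376
```

Request:
{"api": "servo_tool", "payload": {
  "increments": [
    [[0, 0.05, 0, 0, 0], [0, 0.1, 0, 0, 0], [0, 0.1, 0, 0, 0]]
  ]
}}

```text
t: 9.8
tool_pos: [0.5746, 0.0429, 0.0566]
tool_rot: [-3.117, 0.389, 0.002]
contact_force: [-3.8, 1.9, 1.6]
opening: -0.0002
grip_force: 2.2
```

Request:
{"api": "servo_tool", "payload": {
  "increments": [
    [[0, 0.05, 0, 0, 0], [0, 0.1, 0, 0, 0], [0, 0.1, 0, 0, 0], [0, 0.1, 0, 0, 0]]
  ]
}}

```text
t: 10.2
tool_pos: [0.5756, 0.0427, 0.0564]
tool_rot: [-3.117, 0.389, 0.002]
contact_force: [-4.5, 2.7, 0.5]
opening: -0.0002
grip_force: 2.5
```

Request:
{"api": "servo_tool", "payload": {
  "increments": [
    [[0, 0.05, 0, 0, 0], [0, 0.1, 0, 0, 0], [0, 0.1, 0, 0, 0]]
  ]
}}

```text
t: 10.5
tool_pos: [0.5763, 0.0424, 0.0563]
tool_rot: [-3.117, 0.389, 0.003]
contact_force: [-6.1, 1.4, 0.8]
opening: -0.0
grip_force: 2.9
```

Request:
{"api": "servo_tool", "payload": {
  "increments": [
    [[0, 0.05, 0, 0, 0], [0, 0.1, 0, 0, 0], [0, 0.1, 0, 0, 0]]
  ]
}}

```text
t: 10.8
tool_pos: [0.5769, 0.0423, 0.0562]
tool_rot: [-3.117, 0.389, 0.005]
contact_force: [-5.9, 1.8, 1.4]
opening: 0.0002
grip_force: 3.4
```

```bash
cat >keep.py <<'E'
from h import *
from station import ctrl
import sys
def k(im,o):
    C=cam(im,o);hsv=cv2.cvtColor(im["img"],cv2.COLOR_RGB2HSV)
    m=cv2.inRange(hsv,(18,110,90),(30,255,255));m[:,:285]=0;m[:,370:]=0;m[200:]=0
    n,l,st,_=cv2.connectedComponentsWithStats(m);i=1+np.argmax(st[1:,4]);y=np.nonzero(l==i)
    r=np.mean([y[0][y[1]==c].max() for c in range(310,345) if (y[1]==c).any()])+.5
    p=ray(im,C,[[325,r]],.0325)[0];V=hsv[:,:,2].astype(float)
    b=hsv[:int(r)+60];print("keeper row",r,"face s",p[0]*.9703-p[1]*.2419-.56,end=" ")
    h=[np.nonzero((hsv[:200,c,0]>100)&(hsv[:200,c,0]<125)&(hsv[:200,c,1]>150))[0] for c in (290,295,355,360)]
    r=np.mean([x.max() for x in h if len(x)])+.5 if any(map(len,h)) else 0;p=ray(im,C,[[325,r]],.02)[0];print("housing s",p[0]*.9703-p[1]*.2419-.56)
for n in("w5","w6"): k(*pickle.load(open(n+".pkl","rb")))
o=ctrl.get_obs();im=ctrl.get_image("wrist");pickle.dump((im,o),open("w7.pkl","wb"));k(im,o);print(o["contact_force"],o["tool_pos"])
E
python3 keep.py;python3 look.py w8
```

```text
keeper row 105.32857142857142 face s 0.06626881736053547 housing s 0.09019878681608196
keeper row 123.12857142857143 face s 0.06651218168472361 housing s 0.08969966930397189
keeper row 123.5 face s 0.06924614852203859 housing s 0.08949475322895106
[-5.91328812  1.84876923  1.35580475] [0.57690578 0.0423351  0.05615136]
s -0.010475105442362853 y 0.1806202775730683 z 0.05615190970262022 [-7.18115866  2.60425549  0.53597122]
orange rows 160 253 col 320.92399403874816
black rows 124 285
row 129 cols 259 380
row 270 cols 264 376
```

Keeper has yielded about 2.8 mm at about 6.5 N, so I need roughly 1.3 mm more.

Request:
{"api": "servo_tool", "payload": {
  "increments": [
    [[0, 0.05, 0, 0, 0], [0, 0.1, 0, 0, 0], [0, 0.15, 0, 0, 0], [0, 0.15, 0, 0, 0]]
  ]
}}

```text
t: 11.3
tool_pos: [0.5778, 0.0421, 0.056]
tool_rot: [-3.117, 0.389, 0.007]
contact_force: [-7.0, 2.8, 1.7]
opening: -0.0003
grip_force: 4.1
```

```bash
sed -i 's/("w5","w6")/("w6",)/' keep.py; python3 keep.py|tail -2
```

```text
keeper row 123.5 face s 0.07015869688759313 housing s 0.08917153746060635
[-6.98932231  2.80605274  1.70429718] [0.57782597 0.04208326 0.05597044]
```

Request:
{"api": "servo_tool", "payload": {
  "increments": [
    [[0, 0.05, 0, 0, 0], [0, 0.1, 0, 0, 0], [0, 0.1, 0, 0, 0]]
  ]
}}

```text
t: 11.65
tool_pos: [0.5784, 0.042, 0.0555]
tool_rot: [-3.117, 0.389, 0.009]
contact_force: [-8.5, 2.8, 1.3]
opening: 0.0003
grip_force: 4.2
```

```bash
python3 keep.py|tail -2;python3 look.py w9
```

```text
keeper row 123.5 face s 0.07066006388818435 housing s 0.08910752850687553
[-8.46856048  2.81261181  1.28749961] [0.57835166 0.04196893 0.05554446]
s -0.00898261515389942 y 0.1805893435608303 z 0.05550517659320724 [-7.70608272  3.06571765  0.78297879]
orange rows 160 253 col 320.8395953757225
black rows 124 285
row 129 cols 258 380
row 270 cols 264 376
```

Request:
{"api": "servo_tool", "payload": {
  "increments": [
    [[0, 0.05, 0, 0.05, 0], [0, 0.05, 0, 0.1, 0], [0, 0.05, 0, 0.15, 0], [0, 0.05, 0, 0.2, 0], [0, 0.05, 0, 0.2, 0]]
  ]
}}

```text
t: 12.25
tool_pos: [0.5781, 0.042, 0.0531]
tool_rot: [-3.117, 0.389, 0.012]
contact_force: [-8.8, 3.1, 0.8]
opening: 0.0002
grip_force: 4.9
```

```bash
python3 keep.py|tail -2;python3 look.py w10
```

```text
keeper row 122.5 face s 0.07072167573096011 housing s 0.08932671643686863
[-8.83675458  3.14060687  0.8473636 ] [0.57812523 0.04196454 0.05305762]
s -0.009191153639265148 y 0.1805702683791208 z 0.05309763011291278 [-9.02090318  3.56655715  0.84770416]
orange rows 160 254 col 320.8272471910112
black rows 123 285
row 128 cols 257 381
row 270 cols 263 377
```

Request:
{"api": "servo_tool", "payload": {
  "increments": [
    [[0, 0.02, 0, 0.05, 0], [0, 0.02, 0, 0.1, 0], [0, 0.02, 0, 0.15, 0], [0, 0.02, 0, 0.15, 0], [0, 0.02, 0, 0.15, 0]]
  ]
}}

```text
t: 12.85
tool_pos: [0.5779, 0.042, 0.0514]
tool_rot: [-3.117, 0.389, 0.013]
contact_force: [-10.4, 4.2, 1.0]
opening: 0.0001
grip_force: 5.3
```

```bash
python3 keep.py|tail -2;python3 look.py w11; python3 - <<'E'
from h import *
# width of insert top at given image rows, sub-pixel on right (bright gap) side + orange line length/tail row
for n in("w5","w8","w9","w10","w11"):
    im,o=pickle.load(open(n+".pkl","rb"));V=cv2.cvtColor(im["img"],cv2.COLOR_RGB2HSV)[:,:,2].astype(int)
    S=im["img"][:,:,0].astype(int)
    print(n,round(o["tool_pos"][2],4),"taildark",V[276:296,280],V[276:296,365])
E
```

```text
keeper row 122.15714285714286 face s 0.07053426953251363 housing s 0.08926038609793185
[-10.36794162   4.22370562   1.03995654] [0.57788521 0.04203592 0.05137528]
s -0.009436175350257314 y 0.1805990166502432 z 0.051391027329312375 [-10.98583084   3.34160309   1.30887653]
orange rows 160 255 col 320.85515320334264
black rows 123 286
row 128 cols 257 382
row 270 cols 262 376
w5 0.0544 taildark [ 45  40  44  44  41  38  44  45  48  41  39 180 226 226 227 229 230 229
 230 230] [ 38  39  38  38  36  42  41  39  36  39  41 137 207 226 227 228 232 234
 234 235]
w8 0.0562 taildark [ 41  38  39  39  44  42  41  41  44  66 189 228 227 226 228 226 227 227
 228 226] [ 37  42  39  35  34  36  33  38  39  37 133 211 230 229 229 228 229 228
 226 227]
w9 0.0555 taildark [ 42  42  38  42  43  41  43  42  39  41 184 229 229 228 229 229 229 227
 229 229] [ 36  38  35  35  38  38  38  37  42  36  95 200 228 228 229 228 228 228
 229 227]
w10 0.0531 taildark [ 40  38  42  39  39  40  42  42  41  35 138 214 229 230 228 228 229 228
 229 229] [ 40  37  41  37  36  34  39  41  40  36  58 191 230 229 228 228 229 230
 229 228]
w11 0.0514 taildark [ 40  44  43  39  42  45  44  41  39  40 144 215 228 228 229 229 229 229
 229 229] [ 35  35  38  37  36  35  41  40  36  39  63 190 230 228 230 230 230 229
 229 229]
```

```bash
python3 - <<'E'
from h import *
for n in("w5","w8","w9","w10","w11"):
    im,o=pickle.load(open(n+".pkl","rb"));g=im["img"].astype(int).sum(2)/3
    for r in (130,276):
        a=g[r:r+6].mean(0).round().astype(int);print(n,r,a[250:272],a[368:386])
im,o=pickle.load(open("w11.pkl","rb"));cv2.imwrite("pics/z11.png",cv2.resize(im["img"][225:325,230:410,::-1],None,fx=4.4,fy=4.4,interpolation=cv2.INTER_CUBIC))
E
```

```text
w5 130 [92 92 92 91 92 91 81 69 59 57 57 49 48 48 47 48 47 49 48 48 48 48] [ 46  45  44  46  45  45  45  45  45  45  47  45  40 188 224 228 227 226]
w5 276 [94 91 92 92 90 90 90 89 91 90 90 90 71 51 45 45 45 44 44 43 42 44] [ 37  37  38  38  39  38  40  38  38  37 206 191 106  75  76  90  92  89]
w8 130 [92 92 91 91 89 91 90 82 68 58 54 54 48 47 45 47 46 45 47 46 47 46] [ 44  43  44  44  44  45  45  45  43  45  45  42  59 206 226 225 226 206]
w8 276 [172 173 172 171 167 160 150 136 123 101  89  88  88  77  57  45  44  42
  43  44  43  43] [ 36  36  37  38  36  37  38  36  53 154 170 145  92  73  83  88  87  87]
w9 130 [94 92 91 91 90 90 89 78 64 55 55 52 50 46 48 48 47 48 47 47 48 47] [ 43  45  43  44  44  43  43  45  45  44  45  46  40 170 220 226 227 228]
w9 276 [129 127 126 124 117 110 100  93  88  88  90  89  88  74  54  43  44  42
  43  44  41  43] [37 37 39 37 37 38 37 36 44 96 96 81 75 73 76 88 90 87]
w10 130 [91 93 91 91 90 86 75 63 56 56 54 47 48 47 47 47 47 49 47 45 48 46] [ 43  42  42  43  43  42  44  44  44  45  43  43  44  40 171 221 227 227]
w10 276 [101  98  97  92  88  88  88  88  89  90  88  87  72  59  47  44  42  42
  43  42  41  42] [37 37 36 38 38 37 37 35 38 88 92 81 74 72 72 76 89 89]
w11 130 [93 91 91 91 88 74 65 56 56 56 49 48 49 50 47 49 48 48 48 47 47 46] [ 44  43  45  43  43  44  44  43  43  44  43  43  45  43  51 208 227 227]
w11 276 [89 89 89 89 88 89 88 88 89 90 89 76 64 53 47 43 42 42 44 41 42 41] [37 38 37 39 37 36 38 37 38 90 95 86 73 71 73 74 79 89]
```

View pics/z11.png

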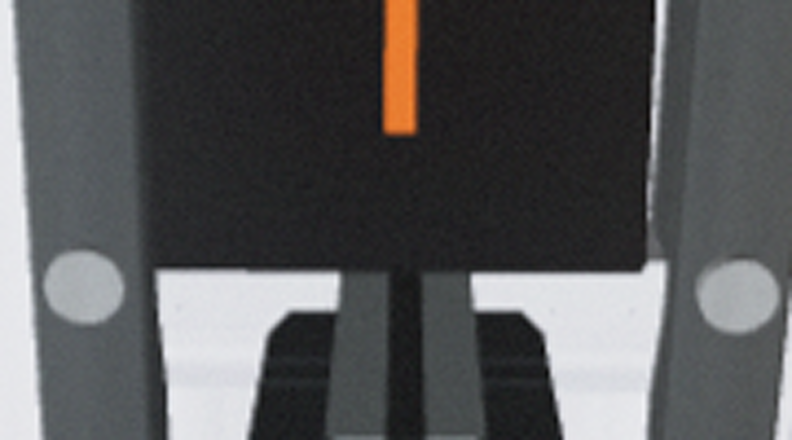

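The zoom shows the tail against the fingers between the guides. From the zoom frames, the tail's right edge stayed at column about 376.5 while the tool went down 4 mm, whereas the head's edge widened by 1.5 px as a fixed point should. So the tail followed the tool down about 3 mm, behind the lip. I back off gently and check that it stays.

Request:
{"api": "servo_tool", "payload": {
  "increments": [
    [[0, -0.1, 0, 0, 0], [0, -0.3, 0, 0, 0], [0, -0.5, 0, 0, 0], [0, -0.7, 0, 0, 0], [0, -0.7, 0, 0, 0]]
  ]
}}

```text
t: 13.45
tool_pos: [0.5754, 0.0427, 0.0542]
tool_rot: [3.117, -0.389, 0.004]
contact_force: [-0.2, -0.2, 0.6]
opening: 0.0005
grip_force: 0.0
```

```bash
python3 keep.py|tail -2;python3 look.py w12;python3 - <<'E'
from h import *
im,o=pickle.load(open("w12.pkl","rb"));g=im["img"].astype(int).sum(2)/3;C=cam(im,o)
for r in range(240,300,6): print(r,g[r:r+3,280].mean().round(),g[r:r+3,365].mean().round())
E
```

```text
keeper row 116.87142857142857 face s 0.07029624098592113 housing s 0.08973510081925218
[-0.16918033 -0.24802537  0.57077721] [0.57535903 0.04271555 0.05418648]
s -0.012143050512051556 y 0.18062656354498918 z 0.0540898101253268 [ 0.55829059 -0.00956887 -0.01077171]
orange rows 154 248 col 320.9079136690647
black rows 117 278
row 122 cols 258 381
row 270 cols 264 375
240 35.0 36.0
246 39.0 33.0
252 38.0 35.0
258 38.0 34.0
264 41.0 39.0
270 38.0 37.0
276 40.0 38.0
282 225.0 225.0
288 224.0 226.0
294 225.0 224.0
```

The keeper stays yielded by about 3.8 mm with no force on the tool, so the insert is held behind the lip. Next I go up, over, and press on the top.

Request:
{"api": "servo_tool", "payload": {
  "increments": [
    [[0, -0.3, 0, -1.0, 0], [0, -0.3, 0, -3.0, 0], [0, 1.5, 0, -3.0, 0], [0, 3.3, 0, -3.0, 0], [0, 3.7, 0, -3.0, 0]]
  ]
}}

```text
t: 14.05
tool_pos: [0.6121, 0.0334, 0.0849]
tool_rot: [-3.117, 0.39, -0.005]
contact_force: [-0.4, 0.3, -0.3]
opening: -0.0003
grip_force: 0.0
```

Request:
{"api": "servo_tool", "payload": {
  "increments": [
    [[0, 0, 0, 0.8, 0], [0, 0, 0, 1.6, 0], [0, 0, 0, 2.1, 0], [0, 0, 0, 2.3, 0], [0, 0, 0, 2.4, 0]]
  ]
}}

```text
t: 14.55
tool_pos: [0.6095, 0.034, 0.0585]
tool_rot: [3.117, -0.389, -0.002]
contact_force: [-0.9, -0.6, 0.0]
opening: -0.0006
grip_force: 0.0
```

Request:
{"api": "servo_tool", "payload": {
  "increments": [
    [[0, 0, 0, 0.1, 0], [0, 0, 0, 0.2, 0], [0, 0, 0, 0.3, 0], [0, 0, 0, 0.3, 0]]
  ]
}}

```text
t: 14.95
tool_pos: [0.6104, 0.034, 0.0566]
tool_rot: [-3.117, 0.389, -0.001]
contact_force: [-0.0, -0.5, 1.0]
opening: -0.0003
grip_force: 0.4
```

Request:
{"api": "servo_tool", "payload": {
  "increments": [
    [[0, 0, 0, 0.1, 0], [0, 0, 0, 0.2, 0], [0, 0, 0, 0.2, 0], [0, 0, 0, 0.2, 0]]
  ]
}}

```text
t: 15.35
tool_pos: [0.6102, 0.0342, 0.0548]
tool_rot: [-3.117, 0.389, 0.001]
contact_force: [-3.3, 1.6, 5.7]
opening: -0.0002
grip_force: 2.6
```

Request:
{"api": "servo_tool", "payload": {
  "increments": [
    [[0, 0, 0, 0.1, 0], [0, 0, 0, 0.2, 0], [0, 0, 0, 0.2, 0], [0, 0, 0, 0.2, 0]]
  ]
}}

```text
t: 15.75
tool_pos: [0.61, 0.0342, 0.0525]
tool_rot: [-3.117, 0.389, 0.001]
contact_force: [-2.3, 1.6, 5.0]
opening: 0.0001
grip_force: 2.5
```

Request:
{"api": "servo_tool", "payload": {
  "increments": [
    [[0, 0, 0, 0.1, 0], [0, 0, 0, 0.15, 0], [0, 0, 0, 0.15, 0], [0, 0, 0, 0.15, 0]]
  ]
}}

```text
t: 16.15
tool_pos: [0.6101, 0.0341, 0.0511]
tool_rot: [-3.117, 0.389, 0.001]
contact_force: [-2.4, 2.9, 6.1]
opening: 0.0001
grip_force: 2.9
```

Request:
{"api": "servo_tool", "payload": {
  "increments": [
    [[0, 0, 0, 0.1, 0], [0, 0, 0, 0.1, 0], [0, 0, 0, 0.1, 0]]
  ]
}}

```text
t: 16.45
tool_pos: [0.6102, 0.0341, 0.051]
tool_rot: [-3.117, 0.389, 0.001]
contact_force: [-6.0, 2.2, 10.1]
opening: 0.0002
grip_force: 5.4
```

Height stops at 0.051 m (tip flush with the lip) and force rises, so it is seated here. A little firmer, then a press on the forward half too.

Request:
{"api": "servo_tool", "payload": {
  "increments": [
    [[0, 0, 0, 0.1, 0], [0, 0, 0, 0.2, 0], [0, 0, 0, 0.2, 0], [0, 0, 0, 0.2, 0]]
  ]
}}

```text
t: 16.85
tool_pos: [0.6102, 0.0341, 0.051]
tool_rot: [-3.117, 0.389, 0.003]
contact_force: [-13.0, 3.1, 21.6]
opening: 0.0001
grip_force: 10.6
```

Request:
{"api": "servo_tool", "payload": {
  "increments": [
    [[0, 0, 0, -0.3, 0], [0, 0, 0, -0.8, 0], [0, 0, 0, -1.5, 0], [0, 1.0, 0, -1.5, 0], [0, 1.8, 0, -1.5, 0]]
  ]
}}

```text
t: 17.35
tool_pos: [0.6287, 0.0291, 0.063]
tool_rot: [3.117, -0.389, 0.002]
contact_force: [-0.2, -0.3, -0.0]
opening: 0.0004
grip_force: 0.0
```

Request:
{"api": "servo_tool", "payload": {
  "increments": [
    [[0, 0, 0, 0.4, 0], [0, 0, 0, 0.8, 0], [0, 0, 0, 1.0, 0], [0, 0, 0, 1.1, 0], [0, 0, 0, 1.1, 0]]
  ]
}}

```text
t: 17.85
tool_pos: [0.6273, 0.0295, 0.0514]
tool_rot: [3.117, -0.389, -0.001]
contact_force: [-0.4, -0.1, -0.1]
opening: -0.0
grip_force: 0.0
```

Request:
{"api": "servo_tool", "payload": {
  "increments": [
    [[0, 0, 0, 0.05, 0], [0, 0, 0, 0.1, 0], [0, 0, 0, 0.15, 0], [0, 0, 0, 0.2, 0], [0, 0, 0, 0.2, 0]]
  ]
}}

```text
t: 18.35
tool_pos: [0.6278, 0.0295, 0.0511]
tool_rot: [3.117, -0.389, -0.001]
contact_force: [-3.9, -0.3, 6.0]
opening: 0.0001
grip_force: 3.5
```

Request:
{"api": "servo_tool", "payload": {
  "increments": [
    [[0, 0, 0, -0.3, 0], [0, 0, 0, -1.5, 0], [0, 0, 0, -4.0, 0], [0, -3.0, 0, -6.0, 0], [0, -6.0, 0, -7.0, 0]]
  ]
}}

```text
t: 18.85
tool_pos: [0.5708, 0.0441, 0.123]
tool_rot: [-3.117, 0.39, -0.007]
contact_force: [-0.1, 0.1, 1.0]
opening: -0.0001
grip_force: 0.0
```

Request:
{"api": "servo_tool", "payload": {
  "increments": [
    [[0, -1, 0, 0, 0], [0, -1, 0, 0, 0], [0, -1, 0, 0, 0]]
  ]
}}

```text
t: 19.15
tool_pos: [0.5601, 0.0465, 0.1195]
tool_rot: [3.117, -0.389, 0.0]
contact_force: [-0.3, -0.1, 0.7]
opening: -0.0003
grip_force: 0.0
```

```bash
python3 - <<'E'
from h import *
from station import ctrl
o=ctrl.get_obs();im=ctrl.get_image("wrist");pickle.dump((im,o),open("w13.pkl","wb"));print(o["tool_pos"],o["contact_force"])
cv2.imwrite("pics/w13.png",cv2.resize(im["img"][0:300,140:480,::-1],None,fx=2,fy=2,interpolation=cv2.INTER_CUBIC))
E
```

```text
[0.56011127 0.04648422 0.11948223] [-0.27818245 -0.12353026  0.69300946]
```

View pics/w13.png

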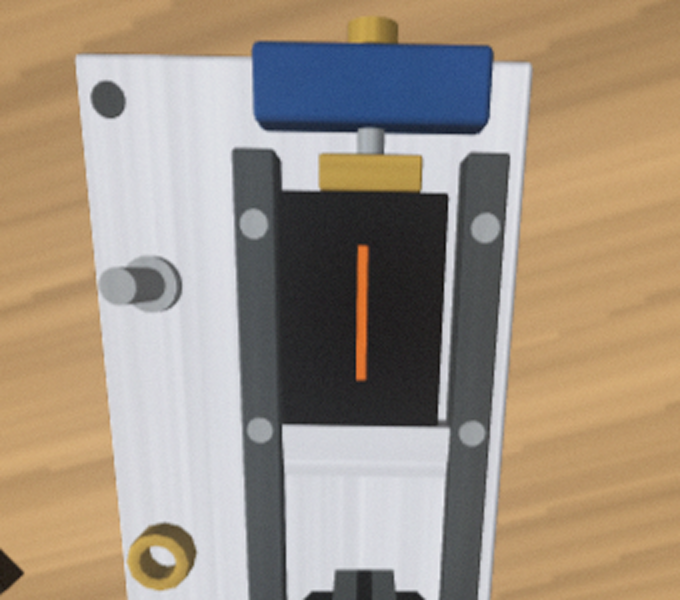

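The insert lies in the pocket, tail flush behind the lip (crop row 424) and head against the keeper (row 190). Collar and bolt are untouched, and the gripper is clear at about 0.1 m. Handing in.

```bash
python3 -c "
from station import ctrl
print(ctrl.finish_job())"
```

```text
the job is handed in; nothing more can be done
None
```

The insert went over the lip and lies flat in the pocket behind it, held back by the keeper; readings peaked at about 11.5 N on the push and 22 N on the press (25 N counting sideways force), and the job is handed in at about 19 s, verdict not shown.

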